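# Shut the sample box and bolt it

### The arm

A 6-joint arm with a two-finger parallel gripper is mounted at the origin on a cart in front of the work surface, level with it; the furniture and walls round the work are solid. World frame = base frame: x ahead of the robot, y to its left, z up, the work surface at z = 0. Lengths are in mm, angles in rad, forces in N, time in s.
With the tool pointing down it reaches from about 325 to 750 mm from the base axis. Payload 7.6 kg.
Tool frame: the origin (TCP) lies between the finger pads; the fingertips stand 8 mm ahead of it and the grasp point (between the pads) lies 11 mm behind it (arm.tcp_to_tips is the distance from the TCP to the fingertips, in mm); z points along the fingers, y is the line along which they close (so a half turn about z gives the same grasp; the last joint's range is limited). The gripper opens to 85 mm and grips with 20 to 120 N. Pads are 22 mm wide; open, the fingers measure 114 mm over their backs; the gripper's body (76 mm by 85 mm) begins 54 mm behind the grasp point. The pads swing forward as they close: fully open they stand 13 mm farther back than shut.
Start: joints at [-1.259, 0.052, 1.401, -0, 1.689, -0.07], TCP at [195.636, -487.208, 239.323] pointing down, gripper open.
Joint ranges: [-2.9, 2.9], [-0.91, 2.17], [0.12, 2.37], [-1.06, 4.2], [0.26, 2.73], [-2.93, 2.93]. Speed limits (rad/s): [2.57, 2.57, 3.01, 3.14, 3.14, 3.14].

### API

Orientations are given as a unit quaternion [w, x, y, z].
In Python, from plant import sense, snapshot, workorder, spotter, arm gives the robot as it stands.
- The arm moves only by the tool apply_moves, never from a script. Its argument "targets" is a list of rows, each a list of 3 entries, a list of its own where there are three numbers: the shift along the tool's x, y, z in units of 100 mm (1.0 is 100 mm), then the turn about the tool's z in units of 30 degrees (1.0 is 30 degrees), then the gripper command: -1 is shut, 1 is fully open, values between are in proportion. In form: [[[dx, dy, dz], roll, jaw], ...]. A call has 1 to 20 rows; each row is the pose to reach, as a shift and turn from the pose commanded when the call began, along the tool's axes at that moment; what a row does not reach only later rows make up. A row lasts 1/8 s, in which the tool goes at most 62.5 mm and 10.7 degrees, less where a joint would pass 70% of its speed; a pose out of reach is approached as far as the arm can. A call with a number of a shift or a turn outside -1 to 1 is refused whole. A call with a gripper value outside its range is refused whole. The fingers move at their own pace and stop on an object; "grip_force" is the grip in N (left out, the last holds). Time passes only in rows, so rows that repeat a pose let the fingers close. It gives the time, the measured TCP pose, the force, the opening and the grip force at its end, in the units of the state.
- sense(): the state, without advancing time (a new reading comes with each control period).
- snapshot(name): name is "scene" or "top" or "wrist"; returns a dict with "image" (480x640x3 uint8, red, green, blue), "z_map" (480x640 float32, mm along the optical axis (not along the pixel's ray), 0 where there is no reading), "fx", "fy", "cx", "cy" (pixels), "rvec" (rotation vector, rad) and "tvec" (3), from world to camera coordinates, as OpenCV has them; the wrist camera has in their place "mount" (4x4, takes a point from camera to tool coordinates, whose origin is the TCP and whose axes are the flange's). Camera axes: x right, y down, z forward; pixel columns grow to the right and rows downward; lengths in mm; the calibration is good to about 2 mm. A picture is of the moment at which its call begins: read the wrist's pose just before it.
- workorder.finish_job(): hands the job in; it is judged then, once.
Trained networks look in a picture, given as the dict that the camera call returned (one of the last four; its "shot" number tells which), for a name from the list of things; names that differ only in an ending like _2 or _b are one class to them, and where a whole thing is asked for, a point or a joint stands for the part that bears it (a point fixed in the world has none). Each returns a list of dicts, best first, with "p" (0 to 1); they miss things now and then, are a little off and sometimes report something else, mostly with a low value. They report only what shows in the picture. A call takes as long as a camera call.
- spotter.masks_of(thing, picture): "region" (480x640 bool, what is visible of it).
- spotter.landmark_of(thing, picture): "point" ([x, y, z] in mm, in world coordinates, good to about 4 mm: a listed point, or the origin of a listed thing).
The state is a dict: "clock": time; "joint_positions": joint angles; "qvel": joint speeds; "tau": joint torques, N m; "eef_pos": TCP position; "tool_rot": TCP orientation; "ft_force": force on the tool from outside, world axes, zero at the start; "moment": the same for the moment, N m; "width": opening from 0.0 (shut) to 1.0 (fully open); "finger_force": force on a finger pad.
Only numpy, scipy, OpenCV 4.12 (cv2) and the standard library are available. Lean on these libraries where they do the work, as an engineer would, in place of code of your own. Each camera call takes 0.05 s, during which the arm holds its last target. There are 200 camera calls.

### The job

One of the two blue sample boxes in holders has been left with its lid standing open. With the fingertips, push that lid down until it is fully shut, and only then push the red slide bolt in front of the same box along its rail, fully home against the dark stop, so that its tongue covers the lid's tab. Pick nothing up, and leave the other, already bolted box and the loose specimens and the loupe where they are.

Things in the scene. Friction and masses are not known exactly. Their poses are not given: they have to be found in the camera images.
- holder_open: Fixed grey plate 6 mm thick with a blue, dark-lidded sample box on it, yaw to 0.35 rad. Origin on the worktop under the box's centre; x from box front to hinge side, y left, z up. Plate x -118..65, y +-75 (+-100 in front of x -55) mm. Box x -47..48, y +-65, z 6..36 (lid shut: 50) mm. Its box stands open
- box_open_lid (a joint): angle of the open box's lid in rad: 0 shut (level), 1.57 upright, 1.83 limit leaning back; starts at 1.0 to 1.7. Stiff hinge: the lid stays at any angle where it is left; 0.5 to 1.5 N at the free edge moves it. Lid 132 mm wide; its outer face (top when shut, back when upright) lies 13 mm from the hinge axis
- lid_hinge (a point): point on the hinge axis of the open box's lid, mid-width: x +50, y 0, z 37 mm in the frame of holder_open. The axis runs along the holder's y; its orientation is the holder's
- lid_edge (a point): middle of the free edge of the open lid, on its outer face: 98 mm along the lid from the hinge axis and 13 mm outward of it; moves with the lid. A tab 26 mm wide, 4 mm thick, stands 6 mm out from this edge; its top is at z 47 mm when shut
- bolt_open (a joint): travel of the red bolt of the open box in m: 0 fully back (block centre at y +60 mm in the holder frame), grows toward the holder's -y, 0.060 home (y 0, in front of the tab, against the dark stop). Starts at 0 to 0.012. Friction about 1.5 N; stays where it is left
- bolt_open_top (a point): centre of the top of that red bolt's block, 24 (x) x 24 (y) x 42 mm (z), which stands on the rail from z 14 to 56 mm, at x -95 mm of the holder; its left (+y) side is a flat upright face to push on. A tongue 14 mm wide, z 52..56 mm, reaches from it toward the box to x -49 mm, over the tab when home
- bolt_stop (a point): middle of the top front corner of the small dark stop on the bolt's aluminium rail in front of the open box: y -14 mm of the holder, top z 24 mm, stop 10 mm thick. The rail runs along the holder's y, x -109..-81, y -38..+88 mm, top z 14 mm; nothing stands on it at the left end
- microscope_foot (a point): middle of the front edge of the foot of a big white stereo microscope, fixed between the two holders: foot 25 mm high, 280 mm wide (y), 190 mm deep behind this point; its head above is 395 mm high, 140 mm wide at most, and its eyepieces, 340..395 mm high, reach 60 mm nearer to the robot than this point. Move the arm round in front of it
- holder_shut: Fixed grey plate 6 mm thick with a blue, dark-lidded sample box on it, yaw to 0.35 rad. Origin on the worktop under the box's centre; x from box front to hinge side, y left, z up. Plate x -118..65, y +-75 (+-100 in front of x -55) mm. Box x -47..48, y +-65, z 6..36 (lid shut: 50) mm. Same build as the other, but its box is shut and its bolt home: leave it alone
- bolt_shut (a joint): travel of the red bolt of the other box in m, same meaning; starts at 0.060 (home) and must stay there
- specimen_red: loose round specimen, red resin, 30 mm diameter, 13 mm high, lying flat on the worktop; origin at the centre of its underside. A bystander: leave it where it is
- specimen_green: loose round specimen, green resin, 30 mm diameter, 18 mm high, lying flat on the worktop; origin at the centre of its underside. A bystander: leave it where it is
- specimen_black: loose round specimen, black resin, 30 mm diameter, 16 mm high, lying flat on the worktop; origin at the centre of its underside. A bystander: leave it where it is
- specimen_orange: loose round specimen, orange resin, 30 mm diameter, 15 mm high, lying flat on the worktop; origin at the centre of its underside. A bystander: leave it where it is
- loupe: black hand loupe (eyepiece magnifier), 39 mm diameter, 38 mm high, standing on the worktop; origin at the centre of its underside. A bystander: leave it where it is

How it is judged:
By the outcome, as a careful person would: the job done as asked, in the order asked, and still so for the second after the job is handed in, with the robot touching nothing.
It also fails if it takes over 54 s, if anything falls off the work surface, if the arm or the gripper's body presses on something with over 40 N, if the wrist force passes 120 N, or if a joint passes its speed limit or range.

## Working session

There is one attempt and no reset: what is moved stays moved. The work goes in short steps, Python scripts to look and compute and a tool call to move; the robot and the scene stay as the last step left them, time stands still between calls to the robot, and variables do not carry over. Pictures are saved under pics/ and viewed, at most 10 in all, crops included, and the job is handed in when it is done.

Besides the shell and the picture viewer there is one more tool, called after "Emit:" by a JSON object that holds its "op" and its "data", one argument or row to a line. apply_moves: Moves the arm, as the interface text tells. Its arguments: {"type":"object","properties":{"targets":{"type":"array"},"grip_force":{"type":"number"}},"required":["targets"]}

```bash
ls; mkdir -p pics; cat > h.py <<'E'
import numpy as np, cv2
from plant import sense, snapshot, workorder, spotter, arm
np.set_printoptions(precision=1,suppress=True)
def save(n,s): cv2.imwrite(f'pics/{n}.png',s['image'][:,:,::-1])
def cloud(s):
    v,u=np.mgrid[:480,:640]; z=s['z_map']
    p=np.dstack([(u-s['cx'])/s['fx']*z,(v-s['cy'])/s['fy']*z,z])
    R=cv2.Rodrigues(np.array(s['rvec'],float))[0]
    return (p-np.array(s['tvec']).ravel())@R, z>0
E
cat > a.py <<'E'
from h import *
st=sense(); print(st)
for n in ['scene','top']:
    s=snapshot(n); save(n+'0',s)
    for t in ['holder_open','lid_hinge','lid_edge','bolt_open_top','bolt_stop','microscope_foot','holder_shut','specimen_red','specimen_green','specimen_black','specimen_orange','loupe']:
        print(n,t,[(round(d['p'],2),np.array(d['point'])) for d in spotter.landmark_of(t,s)[:3]])
E
python3 a.py
```

```text
pics
{'clock': 0.0, 'joint_positions': array([-1.3,  0.1,  1.4, -0. ,  1.7, -0.1]), 'qvel': array([-0., -0., -0.,  0., -0., -0.]), 'tau': array([  0. , -38.2, -36. ,  -0. ,   0. ,  -0. ]), 'eef_pos': array([ 195.5, -486.9,  238.5]), 'tool_rot': array([-0. ,  1. ,  0.2, -0. ]), 'ft_force': array([-0.2,  0. ,  0.3]), 'moment': array([-0.1,  0. , -0. ]), 'finger_force': 0.0, 'width': 0.9970941203314644}
scene holder_open [(0.75, array([ 485., -358.,   -1.]))]
scene lid_hinge [(0.84, array([ 537. , -354.6,   35.8])), (0.64, array([442.6,  67.5,   3.9]))]
scene lid_edge [(0.73, array([ 537.6, -354.2,  138. ]))]
scene bolt_open_top [(0.57, array([ 388.8, -299.6,   55.9]))]
scene bolt_stop [(0.83, array([ 392.4, -372. ,   25. ]))]
scene microscope_foot [(0.89, array([511.5, -70.5,  23.4]))]
scene holder_shut [(0.7, array([495.7, 208. ,  -1.1])), (0.65, array([ 487.2, -360.4,   -2.7]))]
scene specimen_red [(0.59, array([466.5, -53.8,  -0.4]))]
scene specimen_green [(0.4, array([465.3, -55.4,   0.4]))]
scene specimen_black [(0.42, array([ 402.1, -491.2,    1.8]))]
scene specimen_orange [(0.42
[... 300 characters left out ...]
 array([ 402.7, -491.1,   -1.5]))]
top bolt_open_top [(0.57, array([ 388.2, -298.4,   56.9]))]
top bolt_stop [(0.78, array([ 391.7, -373.9,   26.1]))]
top microscope_foot [(0.59, array([513.4, -67.4,  26.7]))]
top holder_shut [(0.67, array([493.6, 203.6,  -0.2]))]
top specimen_red [(0.67, array([394.5, -17. ,  -1.1])), (0.6, array([ 374.9, -116.9,   -2.4]))]
top specimen_green [(0.57, array([464.5, -49.7,   2.3])), (0.19, array([394. , -15.8,  -0.7]))]
top specimen_black [(0.6, array([ 405.2, -495.4,    0.6])), (0.31, array([467.6, -52.5,   3.8]))]
top specimen_orange [(0.62, array([443.2,  71.1,  -0.2])), (0.55, array([511.8, -67.4,  25.7]))]
top loupe [(0.63, array([393.2, -13.3,  -1.2]))]
```

View pics/scene0.png

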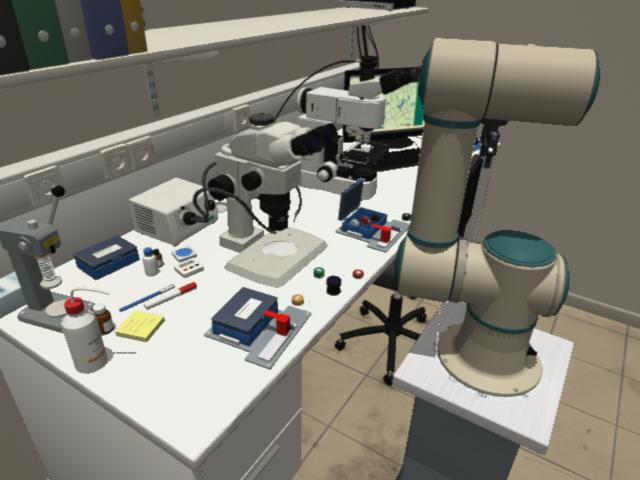

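View pics/top0.png

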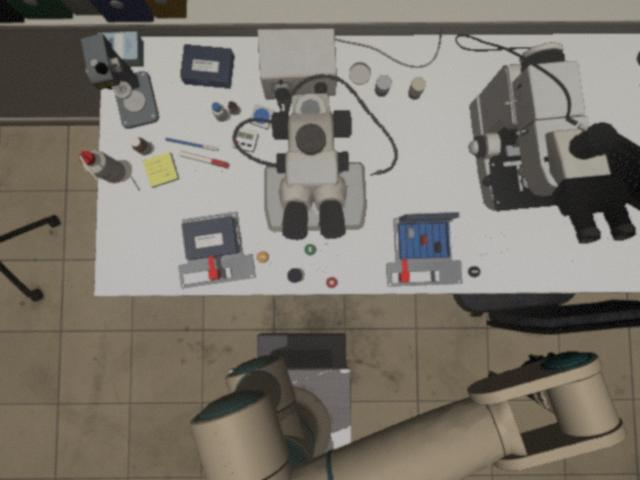

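```bash
cat > b.py <<'E'
from h import *
from scipy.spatial.transform import Rotation as R
st=sense(); print(st['joint_positions'].round(3) , 'q',st['tool_rot'].round(4)); w,x,y,z=st['tool_rot']; print(R.from_quat([x,y,z,w]).as_matrix().round(3))
for n in ['top','scene']:
    s=snapshot(n); P,ok=cloud(s)
    for t in ['bolt_open_top','box_open_lid','holder_open','bolt_stop']:
        m=spotter.masks_of(t,s)
        if not m: print(n,t,'none');continue
        r=m[0]['region']&ok; q=P[r]; print(n,t,round(m[0]['p'],2),r.sum(),'pct2',np.percentile(q,2,axis=0),'med',np.median(q,axis=0),'pct98',np.percentile(q,98,axis=0))
        if t=='bolt_open_top':
            k=q[(q[:,2]>50)]; print('  top pts',len(k)); 
            if len(k)>10: print(cv2.minAreaRect(k[:,:2].astype(np.float32)))
        if t=='box_open_lid':
            c=np.median(q,axis=0); u,sv,vt=np.linalg.svd(q-c,full_matrices=False); print('  normal',vt[2].round(3),'axis',vt[0].round(3),sv)
            print(' by z:',[(z0,q[abs(q[:,2]-z0)<4].mean(0),q[abs(q[:,2]-z0)<4][:,1].min(),q[abs(q[:,2]-z0)<4][:,1].max()) for z0 in range(50,160,20) if (abs(q[:,2]-z0)<4).any()])
    # red pixels
    im=s['image'].astype(int); red=(im[...,0]>120)&(im[...,1]<80)&(im[...,2]<80)&ok&(P[...,1]<-200)&(P[...,0]<480)
    q=P[red]; print(n,'red',len(q)); 
    t=q[q[:,2]>51]
    if len(t)>5: print(cv2.minAreaRect(t[:,:2].astype(np.float32)),np.percentile(t,[2,98],axis=0))
E
python3 b.py
```

```text
[-1.3  0.1  1.4  0.   1.7 -0.1] q [0.  1.  0.2 0. ]
[[ 0.9  0.4  0. ]
 [ 0.4 -0.9 -0. ]
 [ 0.   0.  -1. ]]
top bolt_open_top 0.72 204 pct2 [ 375.  -318.7   10.7] med [ 395.4 -297.3   55.7] pct98 [ 433.6 -286.5   60.5]
  top pts 163
((405.802978515625, -298.3291015625), (23.45941925048828, 56.2248420715332), 89.51044464111328)
top box_open_lid 0.81 364 pct2 [ 528.7 -413.2   36.6] med [ 535.8 -350.8  133.5] pct98 [ 540.9 -289.3  141.5]
  normal [-1. -0. -0.] axis [ 0.  -0.2 -1. ] [896.6 704.2  63.1]
 by z: [(50, array([ 537.4, -347.7,   47.4]), np.float64(-381.67207826548605), np.float64(-314.5774807906102)), (70, array([ 536.3, -289.6,   71.7]), np.float64(-289.9355999421176), np.float64(-289.33479245212635)), (90, array([ 535.1, -289. ,   90.5]), np.float64(-289.40300408198215), np.float64(-288.77926469621445)), (110, array([ 531.6, -288.6,  107.5]), np.float64(-288.7126288242252), np.float64(-288.54819411231176)), (130, array([ 533.7, -346.6,  132.6]), np.float64(-414.77924627888655), np.float64(-289.11403062558804)), (150, array([ 534.2, -351.3,  146.7]), np.float64(-351.3130310237
[... 955 characters left out ...]
.9, -361.6,   70.4]), np.float64(-421.88360290702417), np.float64(-286.582172788105)), (90, array([ 542.6, -359.1,   89.8]), np.float64(-421.84519879469144), np.float64(-287.84458068279406)), (110, array([ 540.5, -354. ,  110. ]), np.float64(-420.21157022917265), np.float64(-287.97118791188444)), (130, array([ 533.9, -323. ,  131.2]), np.float64(-419.53235960959915), np.float64(-283.7466999125584))]
scene holder_open none
scene bolt_stop 0.88 2472 pct2 [ 373.7 -446.8    2.7] med [ 480.9 -339.9   26.4] pct98 [ 548.8 -266.3  135.1]
scene red 77
((405.1450500488281, -294.44976806640625), (56.82149124145508, 25.381807327270508), 6.544344902038574) [[ 378.  -306.2   53.7]
 [ 431.9 -284.7   59.6]]
```

The scene view shows the closed, bolted box at about (245,315) and the open one at about (360,215), its red bolt at (385,232). The top view agrees: the open box is at (425,240), its bolt at (405,270), and its lid edge on the line (398,222)–(458,214). Next I'll refine the yaw and check the space behind the lid.

```bash
cat > c.py <<'E'
from h import *
from scipy.optimize import least_squares
from scipy.spatial.transform import Rotation as R
np.set_printoptions(precision=3,suppress=True)
st=sense(); w,x,y,z=st['tool_rot']; print(R.from_quat([x,y,z,w]).as_matrix(),arm.tcp_to_tips)
np.set_printoptions(precision=1,suppress=True)
L={k:[] for k in ['holder_open','lid_hinge','lid_edge','bolt_open_top','bolt_stop']}
for i in range(3):
  for n in ['top','scene']:
    s=snapshot(n); P,ok=cloud(s)
    for k in L:
        d=[e for e in spotter.landmark_of(k,s) if e['p']>.5]
        if d: L[k].append(np.array(d[0]['point']))
    if i==0:
        m=spotter.masks_of('box_open_lid',s)[0]['region']&ok; q=P[m]
        k=q[(q[:,2]>125)&(q[:,2]<142)] if n=='top' else q[(q[:,2]>60)&(q[:,2]<115)]
        f=np.polyfit(k[:,1],k[:,0],1); r=k[:,0]-np.polyval(f,k[:,1]); g=abs(r)<5; f=np.polyfit(k[g,1],k[g,0],1); print(n,'lid yaw',-np.arctan(f[0]),'x@-354',np.polyval(f,-354),g.sum())
        o=ok&(P[...,0]>520)&(P[...,0]<720)&(P[...,1]<-150)&(P[...,1]>-520)&(P[...,2]>15)&~cv2.dilate(m.astype(np.uint8),np.ones((5,5))).astype(bool)
        q=P[o]; H,_,_=np.histogram2d(q[:,0],q[:,1],bins=[np.arange(520,721,40),np.arange(-520,-149,40)]); print(H.astype(int))
for k in L: print(k,len(L[k]),np.median(L[k],axis=0),np.std(L[k],axis=0))
M={k:np.median(v,axis=0) for k,v in L.items()}
def res(p):
    a=p[2];c,s_=np.cos(a),np.sin(a)
    T=lambda X,Y:np.array([p[0]+c*X-s_*Y,p[1]+s_*X+c*Y])
    th=p[3]
    return np.concatenate([T(0,0)-M['holder_open'][:2],T(50,0)-M['lid_hinge'][:2],T(50-98*np.cos(th)+13*np.sin(th),0)-M['lid_edge'][:2],[37+98*np.sin(th)+13*np.cos(th)-M['lid_edge'][2]],T(-95,60-p[4])-M['bolt_open_top'][:2],[(T(0,-14)-M['bolt_stop'][:2])@np.array([-s_,c])]])
f=least_squares(res,[485,-357,.05,1.4,5],loss='soft_l1'); print(f.x.round(3),f.fun)
E
python3 c.py
```

```text
[[ 0.928  0.373  0.   ]
 [ 0.373 -0.928 -0.   ]
 [-0.     0.    -1.   ]] 8.0
top lid yaw 0.03167467743293448 x@-354 534.9513309809214 215
[[ 92   0  21  18  25  16   0   1 185]
 [239   0   0   0   0   0   0  10 224]
 [490   0   0   0   0   0   0   5 222]
 [721   0   0   0   0   0  86  38 212]
 [770  76   0   0   0   0  97   0  70]]
scene lid yaw 0.03233538562304582 x@-354 543.235771798195 273
[[ 53   0  35  30  23  33   0   0  77]
 [124   0   0   0   0   0   0   0  76]
 [295   2   0   0   0   0   0   0  81]
 [430   0   0   0   0   0  71  35  40]
 [555  62   0   0   0   0  10   0   0]]
holder_open 6 [ 485.  -358.5   -0.3] [17.2  3.3 14.9]
lid_hinge 6 [ 533.5 -355.6   39.5] [ 3.9  1.9 36.3]
lid_edge 6 [ 542.4 -357.1  137.3] [1.3 1.2 1.3]
bolt_open_top 5 [ 387.9 -299.2   55.9] [1.5 1.4 1.9]
bolt_stop 5 [ 392.5 -371.3   27.1] [56.7  6.6  4.1]
[ 483.9 -357.1    0.     1.5    1.3] [-1.2  1.4  0.4 -1.2 -0.1  0.4 -1.8  0.5  0.  -0.5]
```

Emit:
{"op": "apply_moves", "data": {
  "targets": [
    [[0.5,0.12,0],0.3,-1],
    [[1,0.25,0],0.67,-1],
    [[1,0.25,0],0.67,-1],
    [[1,0.25,0],0.67,-1]
  ]
}}

```text
clock: 4.2
eef_pos: [297.6, -473.2, 239.2]
tool_rot: [-0.0, 1.0, 0.016, -0.0]
ft_force: [-0.9, 0.3, 0.3]
width: 0.146
finger_force: 0.0
```

Emit:
{"op": "apply_moves", "data": {
  "targets": [
    [[0.5,-0.5,0],0,-1],
    [[1,-1,0],0,-1],
    [[1,-1,0],0,-1],
    [[1,-1,0],0,-1]
  ]
}}

```text
clock: 4.7
eef_pos: [394.2, -370.3, 239.5]
tool_rot: [0.0, 1.0, 0.016, -0.0]
ft_force: [-0.8, -0.5, -0.3]
width: 0.001
finger_force: 0.0
```

Emit:
{"op": "apply_moves", "data": {
  "targets": [
    [[0.5,0,0],0,-1],
    [[1,0,0],0,-1],
    [[1,0,0],0,-1],
    [[1,0,0],0,-1]
  ]
}}

```text
clock: 5.2
eef_pos: [493.1, -368.5, 239.1]
tool_rot: [0.0, 1.0, 0.015, -0.0]
ft_force: [-1.0, -0.0, -0.1]
width: -0.002
finger_force: 0.0
```

Emit:
{"op": "apply_moves", "data": {
  "targets": [
    [[0.5,-0.1,0],0,-1],
    [[0.95,-0.12,0],0,-1],
    [[0.95,-0.12,0],0,-1],
    [[0.95,-0.12,0],0,-1]
  ]
}}

```text
clock: 5.7
eef_pos: [587.8, -353.3, 240.0]
tool_rot: [0.0, 1.0, 0.015, 0.0]
ft_force: [-1.1, -0.1, -1.1]
width: 0.0
finger_force: 0.0
```

Emit:
{"op": "apply_moves", "data": {
  "targets": [
    [[0,0,0.4],0,-1],
    [[0,0,0.8],0,-1],
    [[0,0,1.0],0,-1],
    [[0,0,1.0],0,-1]
  ]
}}

```text
clock: 6.2
eef_pos: [588.0, -352.4, 138.9]
tool_rot: [-0.0, 1.0, 0.015, -0.001]
ft_force: [0.2, 1.1, 0.2]
width: 0.002
finger_force: 0.0
```

```bash
cat > d.py <<'E'
from h import *
import sys
st=sense(); print(st['eef_pos'],st['joint_positions'],st['ft_force'],st['clock'])
s=snapshot('scene'); im=s['image'][140:300,280:480,::-1]; cv2.imwrite(f'pics/{sys.argv[1]}.png',cv2.resize(im,(800,640))[:600])
for k in ['lid_edge','bolt_open_top']: print(k,[(round(d['p'],2),np.array(d['point'])) for d in spotter.landmark_of(k,s)[:2]])
E
python3 d.py s1
```

```text
[ 588.  -352.4  138.9] [-0.6  0.6  1.  -0.   1.6  0.9] [0.2 1.1 0.2] 6.2
lid_edge [(0.62, array([ 540.8, -354.5,  138.2]))]
bolt_open_top [(0.57, array([ 388.6, -298.6,   56. ]))]
```

View pics/s1.png

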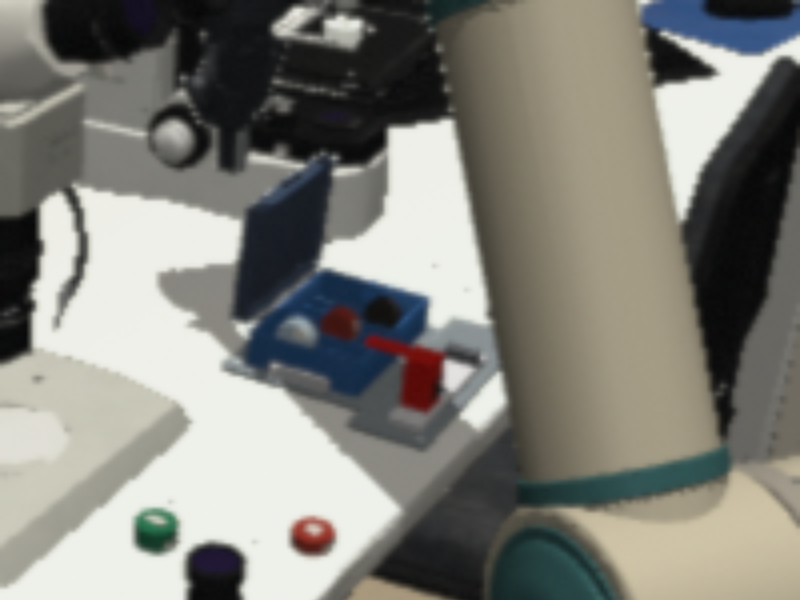

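Emit:
{"op": "apply_moves", "data": {
  "targets": [
    [[0,0,0.11],0,-1],
    [[-0.2,0,0.11],0,-1],
    [[-0.3,0,0.11],0,-1],
    [[-0.36,0,0.11],0,-1],
    [[-0.44,0,0.12],0,-1],
    [[-0.52,0,0.12],0,-1],
    [[-0.61,0,0.13],0,-1],
    [[-0.69,0,0.15],0,-1],
    [[-0.77,0,0.18],0,-1],
    [[-0.84,0,0.22],0,-1],
    [[-0.91,0,0.27],0,-1],
    [[-0.98,0,0.32],0,-1],
    [[-0.98,0,0.32],0,-1]
  ]
}}

```text
clock: 7.98
eef_pos: [490.4, -355.0, 106.5]
tool_rot: [-0.0, 1.0, 0.015, -0.001]
ft_force: [-0.6, 0.1, -0.7]
width: 0.002
finger_force: 0.0
```

```bash
python3 d.py s2
```

```text
[ 490.4 -355.   106.5] [-0.7  0.4  1.3 -0.   1.5  0.9] [-0.6  0.1 -0.7] 7.975
lid_edge []
bolt_open_top [(0.61, array([ 386. , -297.8,   57.1]))]
```

View pics/s2.png

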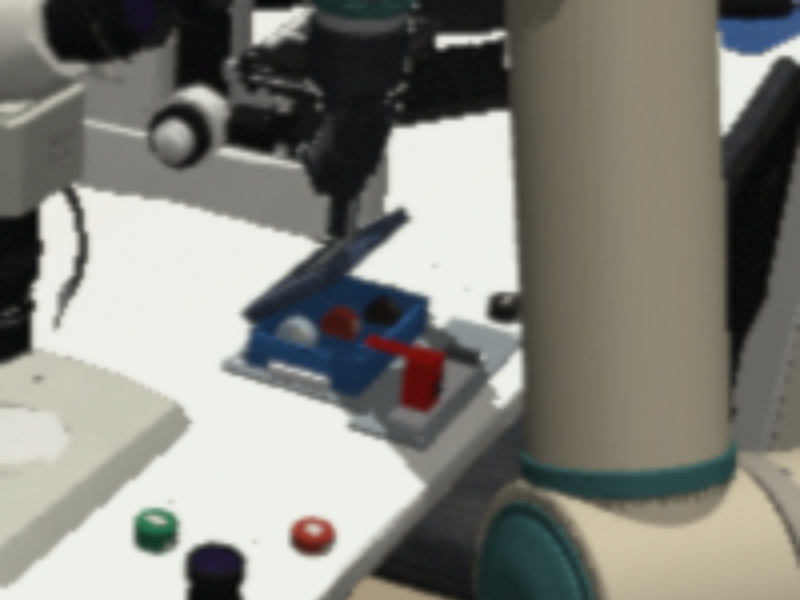

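The lid has come down to about 40° and the finger is on its outer face at about (340,235). I'll continue along the arc and press.

Emit:
{"op": "apply_moves", "data": {
  "targets": [
    [[-0.05,0,0.05],0,-1],
    [[-0.09,0,0.1],0,-1],
    [[-0.13,0,0.15],0,-1],
    [[-0.17,0,0.2],0,-1],
    [[-0.2,0,0.25],0,-1],
    [[-0.22,0,0.3],0,-1],
    [[-0.24,0,0.35],0,-1],
    [[-0.25,0,0.4],0,-1],
    [[-0.26,0,0.44],0,-1],
    [[-0.27,0,0.47],0,-1],
    [[-0.27,0,0.49],0,-1],
    [[-0.27,0,0.5],0,-1],
    [[-0.27,0,0.5],0,-1]
  ]
}}

```text
clock: 9.75
eef_pos: [464.1, -356.0, 58.2]
tool_rot: [0.0, 1.0, 0.016, -0.0]
ft_force: [-4.0, 2.1, 6.2]
width: 0.001
finger_force: 3.3
```

```bash
python3 d.py s3
```

```text
[ 464.1 -356.    58.2] [-0.7  0.3  1.4 -0.   1.4  0.8] [-4.   2.1  6.2] 9.75
lid_edge [(0.58, array([ 439.2, -359.2,   50.3])), (0.58, array([493.8, 206.6,  -0.6]))]
bolt_open_top [(0.64, array([ 388. , -299. ,   56.4]))]
```

View pics/s3.png

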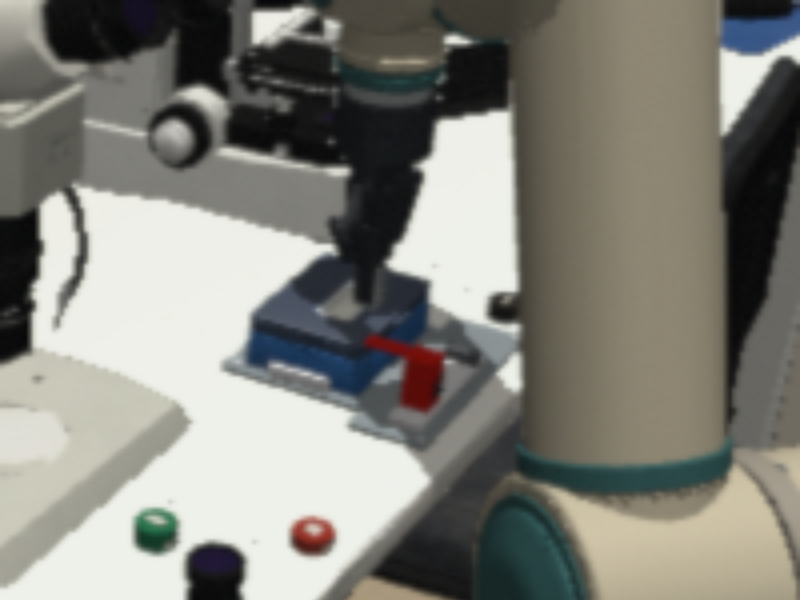

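The lid looks level, with the fingertips at z≈50 on it. I'll press a bit harder to be sure, lift, and move to the left of the bolt.

Emit:
{"op": "apply_moves", "data": {
  "targets": [
    [[0,0,0.02],0,-1],
    [[0,0,0.03],0,-1],
    [[0,0,0.03],0,-1]
  ]
}}

```text
clock: 10.28
eef_pos: [464.2, -356.2, 57.9]
tool_rot: [0.0, 1.0, 0.016, 0.0]
ft_force: [-11.1, 7.5, 22.2]
width: 0.002
finger_force: 11.3
```

Emit:
{"op": "apply_moves", "data": {
  "targets": [
    [[0,0,-0.3],0,-1],
    [[0,0,-0.6],0,-1],
    [[-0.35,-0.5,-0.6],0,-1],
    [[-0.72,-1,-0.6],0,-1],
    [[-0.72,-1,-0.6],0,-1],
    [[-0.72,-1,-0.6],0,-1]
  ]
}}

```text
clock: 11.02
eef_pos: [389.8, -258.7, 115.2]
tool_rot: [0.001, 1.0, 0.016, 0.001]
ft_force: [1.4, 0.3, -0.2]
width: 0.0
finger_force: 0.0
```

```bash
python3 d.py s4; cat > e.py <<'E'
from h import *
for n in ['scene','top']:
    s=snapshot(n); P,ok=cloud(s); 
    for k in ['lid_edge','bolt_open_top','bolt_stop']: print(n,k,[(round(d['p'],2),np.array(d['point'])) for d in spotter.landmark_of(k,s)[:1]])
    q=P[ok]; q=q[(abs(q[:,1]+355)<50)&(q[:,2]>25)&(q[:,2]<75)]
    print('lid z by x',[(a,np.median(q[(q[:,0]>=a)&(q[:,0]<a+15)][:,2]).round(1)) for a in range(445,530,15)])
E
python3 e.py
```

```text
[ 389.8 -258.7  115.2] [-0.7 -0.   1.7 -0.   1.4  0.9] [ 1.4  0.3 -0.2] 11.025
lid_edge [(0.64, array([ 482.9, -359.4,    0.7])), (0.56, array([ 438.5, -359.1,   50.3]))]
bolt_open_top [(0.54, array([ 387.2, -296.9,   58.9]))]
scene lid_edge [(0.78, array([ 438.8, -361.4,   52. ]))]
scene bolt_open_top [(0.52, array([ 390.1, -298.2,   56.4]))]
scene bolt_stop [(0.79, array([ 392.7, -372.8,   24.9]))]
lid z by x [(445, np.float64(51.2)), (460, np.float64(51.8)), (475, np.float64(51.3)), (490, np.float64(51.6)), (505, np.float64(51.3)), (520, np.float64(51.6))]
top lid_edge [(0.59, array([ 486.1, -359.2,   -4.8]))]
top bolt_open_top []
top bolt_stop [(0.77, array([ 391.6, -372.9,   26.3]))]
lid z by x [(445, np.float64(50.9)), (460, np.float64(51.1)), (475, np.float64(51.2)), (490, np.float64(51.0)), (505, np.float64(50.7)), (520, np.float64(50.9))]
```

View pics/s4.png

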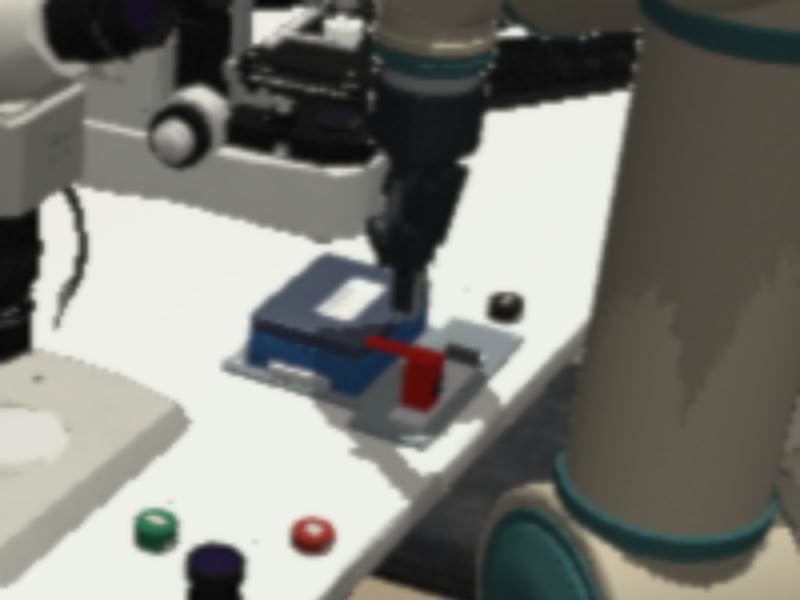

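The lid is level: its depth reads about 51 mm across its whole length, and the finger is clear. Now I'll go down left of the bolt and push it along the rail.

Emit:
{"op": "apply_moves", "data": {
  "targets": [
    [[0,-0.03,0.3],0,-1],
    [[0,-0.03,0.6],0,-1],
    [[0,-0.03,0.75],0,-1],
    [[0,-0.03,0.75],0,-1],
    [[0,-0.03,0.75],0,-1]
  ]
}}

```text
clock: 12.2
eef_pos: [389.7, -255.8, 40.5]
tool_rot: [0.001, 1.0, 0.015, 0.001]
ft_force: [-0.8, -0.3, 0.9]
width: -0.001
finger_force: 0.0
```

Emit:
{"op": "apply_moves", "data": {
  "targets": [
    [[0,0.06,0],0,-1],
    [[0,0.12,0],0,-1],
    [[0,0.18,0],0,-1],
    [[0,0.24,0],0,-1],
    [[0,0.3,0],0,-1],
    [[0,0.36,0],0,-1],
    [[0,0.42,0],0,-1],
    [[0,0.48,0],0,-1],
    [[0,0.54,0],0,-1],
    [[0,0.6,0],0,-1],
    [[0,0.66,0],0,-1],
    [[0,0.7,0],0,-1],
    [[0,0.7,0],0,-1]
  ]
}}

```text
clock: 13.82
eef_pos: [391.1, -325.6, 39.2]
tool_rot: [0.0, 1.0, 0.015, -0.0]
ft_force: [-0.1, -0.6, 0.1]
width: 0.002
finger_force: 0.0
```

```bash
python3 d.py s5; python3 e.py
```

```text
[ 391.1 -325.6   39.2] [-0.8  0.2  1.7 -0.   1.3  0.8] [-0.1 -0.6  0.1] 13.825
lid_edge [(0.91, array([ 439.6, -357.4,   52.4]))]
bolt_open_top [(0.42, array([ 390. , -352.4,   58.3]))]
scene lid_edge [(0.8, array([ 438.2, -357.4,   49.8]))]
scene bolt_open_top [(0.41, array([ 389.2, -351.5,   58.3]))]
scene bolt_stop [(0.69, array([508.5, -72.7,  24.6]))]
lid z by x [(445, np.float64(51.1)), (460, np.float64(51.5)), (475, np.float64(51.8)), (490, np.float64(51.1)), (505, np.float64(51.4)), (520, np.float64(51.5))]
top lid_edge [(0.98, array([ 438.5, -356.4,   50.4]))]
top bolt_open_top []
top bolt_stop []
lid z by x [(445, np.float64(51.1)), (460, np.float64(51.0)), (475, np.float64(50.7)), (490, np.float64(50.9)), (505, np.float64(50.9)), (520, np.float64(50.9))]
```

View pics/s5.png

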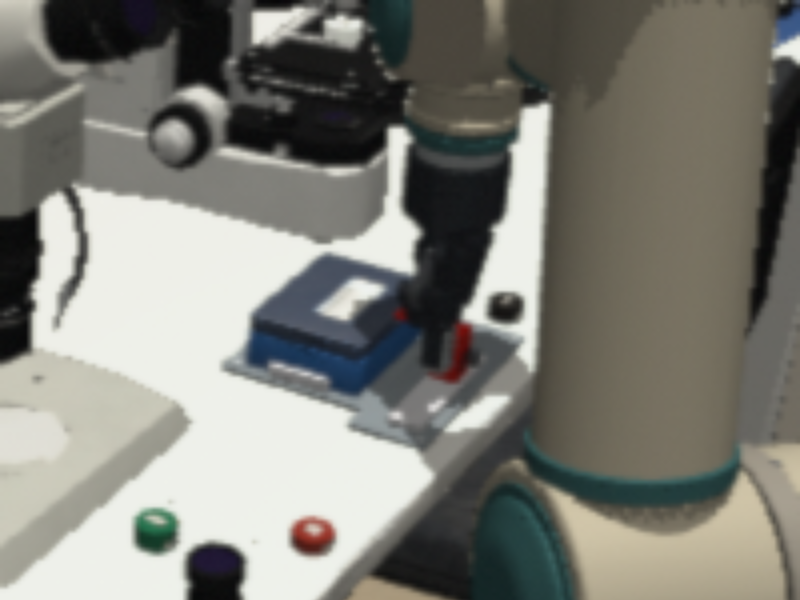

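The bolt has moved to y≈-352 and the finger is on its left face (440,340), with no stop force yet. I'll push on gently until the stop answers.

Emit:
{"op": "apply_moves", "data": {
  "targets": [
    [[0,0.02,0],0,-1],
    [[0,0.04,0],0,-1],
    [[0,0.06,0],0,-1],
    [[0,0.08,0],0,-1],
    [[0,0.08,0],0,-1]
  ]
}}

```text
clock: 15.0
eef_pos: [391.5, -333.5, 39.3]
tool_rot: [0.0, 1.0, 0.015, 0.0]
ft_force: [0.1, 0.3, -0.9]
width: 0.001
finger_force: 0.1
```

Emit:
{"op": "apply_moves", "data": {
  "targets": [
    [[0,0.01,0],0,-1],
    [[0,0.02,0],0,-1],
    [[0,0.03,0],0,-1],
    [[0,0.04,0],0,-1],
    [[0,0.04,0],0,-1]
  ]
}}

```text
clock: 15.62
eef_pos: [391.5, -334.4, 39.3]
tool_rot: [-0.003, 1.0, 0.016, -0.001]
ft_force: [-2.8, 16.0, 9.9]
width: -0.0
finger_force: 8.6
```

The stop answers with 16 N at the expected spot. I'll back off to the left, lift and check.

Emit:
{"op": "apply_moves", "data": {
  "targets": [
    [[0,-0.1,0],0,-1],
    [[0,-0.25,0],0,-1],
    [[0,-0.25,-0.4],0,-1],
    [[0,-0.25,-0.8],0,-1],
    [[-0.3,-0.4,-1],0,-1],
    [[-0.6,-0.6,-1],0,-1],
    [[-0.6,-0.6,-1],0,-1]
  ]
}}

```text
clock: 16.5
eef_pos: [328.7, -278.1, 139.3]
tool_rot: [0.0, 1.0, 0.015, 0.0]
ft_force: [0.1, -0.1, 0.5]
width: -0.005
finger_force: 0.0
```

```bash
python3 d.py s6; python3 e.py; python3 a.py | grep -E "specimen|loupe|holder_shut"
```

```text
[ 328.7 -278.1  139.3] [-0.8 -0.2  1.8 -0.   1.5  0.8] [ 0.1 -0.1  0.5] 16.5
lid_edge []
bolt_open_top [(0.53, array([ 390.9, -359.3,   57. ]))]
scene lid_edge [(0.78, array([ 439.1, -357.8,   50.9]))]
scene bolt_open_top [(0.59, array([ 538.2, -353. ,   37.8]))]
scene bolt_stop [(0.81, array([ 392.5, -372. ,   24.7]))]
lid z by x [(445, np.float64(51.6)), (460, np.float64(51.8)), (475, np.float64(51.6)), (490, np.float64(51.6)), (505, np.float64(51.3)), (520, np.float64(51.2))]
top lid_edge [(0.83, array([ 440.5, -359.4,   53.4]))]
top bolt_open_top [(0.45, array([ 389.8, -359.7,   52.8]))]
top bolt_stop [(0.7, array([ 390.8, -375.4,   23. ]))]
lid z by x [(445, np.float64(51.1)), (460, np.float64(50.7)), (475, np.float64(51.2)), (490, np.float64(50.9)), (505, np.float64(50.9)), (520, np.float64(51.1))]
scene holder_shut [(0.74, array([493.5, 208.3,   0.1]))]
scene specimen_red [(0.61, array([511.1, -71.7,  24. ])), (0.48, array([ 376.6, -104.7,    0.4]))]
scene specimen_green [(0.47, array([461.6, -48.9,  -0.8]))]
scene specimen_black [(0.39, array([ 399.8, -492.6,    1.7]))]
scene specimen_orange [(0.44, array([442.6,  67.2,   3.5]))]
scene loupe [(0.62, array([392.3, -11.1,   1.5])), (0.58, array([ 438.6, -359.6,   48.8]))]
top holder_shut [(0.69, array([493.4, 206.4,  -3. ]))]
top specimen_red [(0.57, array([ 375.3, -110.9,   -4.7]))]
top specimen_green [(0.47, array([466.2, -54.5,   1.8]))]
top specimen_black []
top specimen_orange [(0.59, array([ 390.4, -358.3,   56. ])), (0.51, array([443.7,  69.3,  -0.8]))]
top loupe [(0.65, array([393.8, -18.5,   1.4]))]
```

View pics/s6.png

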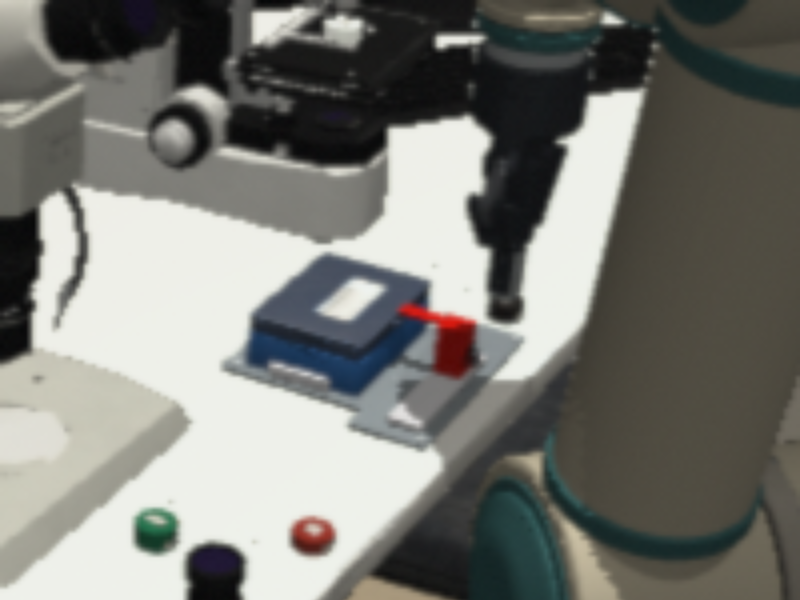

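The lid is shut, the bolt is home at y≈-359.5 against the stop with its tongue over the tab, and the arm is clear. The bystanders haven't moved, so I'm handing in.

```bash
python3 -c "
from plant import workorder
print(workorder.finish_job())"
```

```text
the job is handed in; nothing more can be done
None
```

The open box's lid is fully shut and its red bolt is home against the stop with the tongue over the tab. The other box, specimens and loupe were left untouched. The job is handed in at about 17 s of the 54 s allowed, and no verdict was returned.

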